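# Lock a tube offcut in the bench hand clamp

## Robot

A 6-joint arm with a two-finger parallel gripper is mounted at the origin on the work surface; the furniture and walls round the work are solid. World frame = base frame: x ahead of the robot, y to its left, z up, the work surface at z = 0. Lengths are in m, angles in rad, forces in N, time in s.
With the tool pointing down it reaches from about 0.4 to 0.925 m from the base axis. Payload 12.5 kg.
Tool frame: the origin (TCP) lies midway between the tips of the shut fingers; the grasp point (between the pads) lies 19 mm behind it (robot.pinch_z is the z of the grasp point in the tool frame, in m); z points along the fingers, y is the line along which they close (so a half turn about z gives the same grasp; the last joint's range is limited). The gripper opens to 95 mm and grips with 3 to 60 N. Pads are 20 mm wide; open, the fingers measure 119 mm over their backs; the gripper's body (75 mm by 180 mm) begins 59 mm behind the grasp point.
Start: joints at [-0.106, 0.491, 1.559, -0, 1.092, -0.106], TCP at [0.625, 0, 0.215] pointing down, gripper open.
Joint ranges: [-3.1, 3.1], [-0.84, 2.19], [0.05, 2.79], [-1.13, 4.28], [0.06, 2.93], [-2.69, 2.69]. Speed limits (rad/s): [2.22, 2.22, 2.79, 3.14, 3.14, 3.14].

## Interface

Orientations are given as a unit quaternion [x, y, z, w].
In Python, from station import robot, cams gives the robot as it stands.
- The arm moves only by the shell command python3 -m handwheel 'ROWS'. ROWS is JSON, one flat list of numbers, 5 for each row, row after row: the shift along the world's x, y, z in cm, then the turn about the world's z in degrees, then the opening, from -1 (shut) to 1 (fully open). In form: [tx, ty, tz, twist, fingers, tx, ty, tz, twist, fingers, ...]. A call has 1 to 10 rows; each row is the pose to reach, as a shift and turn from the pose commanded when the call began; what a row does not reach only later rows make up. A row lasts 1/12 s, in which the tool goes at most 41.7 mm and 7.16 degrees, less where a joint would pass 70% of its speed; a pose out of reach is approached as far as the arm can. A call with a gripper value outside its range is refused whole. The fingers move at their own pace and stop on an object; the grip force is fixed at half the most. Time passes only in rows, so rows that repeat a pose let the fingers close. It gives the time, the measured TCP pose, the force, the opening and the grip force at its end, in the units of the state.
- robot.sense(): the state, without advancing time (a new reading comes with each control period).
- cams.get_image(name): name is "scene" or "side" or "wrist"; returns a dict with "pixels" (400x640x3 uint8, red, green, blue), "mtx" (3x3 intrinsics, pixels), "k1" (the pictures are not rectified: a ray, as slopes to the right and down, at radius r is drawn at 1 + k1 r^2 times it, then the intrinsics apply), "T" (4x4, takes a point from camera to world coordinates); the wrist camera has in their place "T_tool_cam" (4x4, takes a point from camera to tool coordinates, whose origin is the TCP and whose axes are the flange's). Camera axes: x right, y down, z forward; pixel columns grow to the right and rows downward; lengths in m; the calibration is good to about 2 mm. A picture is of the moment at which its call begins: read the wrist's pose just before it. There is no depth.
- robot.sign_off(): hands the job in; it is judged then, once.
The state is a dict: "t": time; "joint_pos": joint angles; "joint_vel": joint speeds; "joint_torque": joint torques, N m; "ee_pos": TCP position; "eef_rot": TCP orientation; "contact_force": force on the tool from outside, world axes, zero at the start; "torque": the same for the moment, N m; "width": opening from 0.0 (shut) to 1.0 (fully open); "grip_force": force on a finger pad.
Only numpy, scipy, OpenCV 4.12 (cv2) and the standard library are available. Lean on these libraries where they do the work, as an engineer would, in place of code of your own. Each camera call takes 0.05 s, during which the arm holds its last target. There are 200 camera calls.

## Task

Stand the steel tube offcut upright in the round nest between the open jaws of the bench clamp, fully down, and let go of it. Then squeeze the clamp's two handles together by their rubber grips, steadily and gently, until the resistance peaks and gives and the clamp snaps locked on the tube; stop squeezing at that moment, do not bear down on the closed handles, and let go. Leave the bolt, tape measure and screwdriver where they are.

Things in the scene. Friction and masses are not known exactly. Their poses are not given: they have to be found in the camera images.
- tube: plain grey steel tube offcut, 27 mm outside diameter, 90 mm long, 0.12 kg, standing on end on the bench. Origin at the centre of its underside, z axis along the tube.
- fixture: the clamp's fixed steel base plate, 90 x 135 x 8 mm (x -45 to 45, y -50 to 85 mm in its frame). Origin on the bench under the pivot, z up. Nest and jaws lie to its +y, the two handles stick out to its -y and close along its x axis. A cover over the pivot (y -48 to 14 mm) is up to 69 mm high: bring the tube in with the fingers on its +x and -x sides, holding it high.
- nest (a point): centre of the nest's floor, 14 mm above the bench, 50 mm from the pivot; axes those of the fixture. The nest is a round hole, 31 mm wide, 12 mm deep, chamfered, in an aluminium block 46 mm square with its top 26 mm above the bench. The jaws beside it span 38 to 54 mm above the bench; open, their rubber pads stand about 36 mm apart along x.
- handle_near: hinged lever with its handle on the fixture's -x side (towards the robot) and its jaw on the other. Origin on the bench under the pivot. Its rubber grip is 12 mm thick, 37 to 55 mm above the bench, and runs from 60 to 150 mm from the pivot. The squeeze rises to a peak of about 11 to 16 N on each handle well before the give, then falls off.
- handle_far: the same lever with its handle on the fixture's +x side (away from the robot). The levers are coupled and close together; the pair swivels a few degrees on a weak spring, so it centres itself between two fingers, but one handle cannot be pushed shut alone without too much force. Origin on the bench under the pivot.
- grip_near (a point): middle of the near rubber grip, 115 mm from the pivot, 46 mm above the bench: squeeze here. Open, the grips measure about 63 mm over their outsides. The resistance is gone when each has moved in some 10 to 18 mm (it differs each time); a touch past that they snap away from the fingers, 2 mm each, to a hard stop and stay locked. Let go earlier, they spring open.
- grip_far (a point): middle of the far rubber grip, 115 mm from the pivot, 46 mm above the bench: squeeze here.
- crank_pin (a point): top of the small steel pin on the round crank disc over the pivot, 12 mm off the pivot axis, 67 mm above the bench. It turns with the handles. Its x in the axes of spring_foot is about -8 to -11 mm with the clamp open, 0 when the clamp gives (spring strut in line with the pivot), and nearly +2 mm when it is locked.
- spring_foot (a point): foot of the short spring strut that bears on the crank pin, 34 mm from the pivot on the side of the handles, 67 mm above the bench; its y axis points to the pivot, x across. A hidden adjustment of the foot shifts the give by some millimetres of handle travel.
- bolt: M16 bolt standing on its head, 28 x 24 x 68 mm: bystander. Origin at the centre of its underside.
- tape: closed tape measure, 37 x 81 x 67 mm: bystander. Origin at the centre of its underside.
- screwdriver: screwdriver lying on the bench, 33 x 192 x 31 mm: bystander. Origin at the centre of its underside.
There are look-alikes about, which are no part of the job. Several things look just like the tube: the one meant starts farthest from the robot's base.

How it is judged:
On the way, in this order (a step that is already met when the one before it is completed fails the run):
1. the tube stands upright and fully down in the nest, let go, with the clamp still open (horizontal distance between tube and nest below 0.005 m and z of tube in the frame of nest below 0.003 m and angle between tube's own z axis and vertical below 0.08 rad and contact force between the fingers and tube below 0.1 N and x of crank_pin in the frame of spring_foot below -0.005 m), for 0.2 s.
2. the clamp has snapped locked (x of crank_pin in the frame of spring_foot above 0.001 m), for 0.2 s.
At the end, for the whole second after the job is handed in: The clamp is locked (crank pin more than 1 mm past the line from pivot to spring foot) with both jaws pressing on the tube (over 0.5 N each), and the tube stands still in the nest, within 5 mm of its centre, less than 3 mm off its floor and tilted less than 0.08 rad (x of crank_pin in the frame of spring_foot above 0.001 m and horizontal distance between tube and nest below 0.005 m and z of tube in the frame of nest below 0.003 m and angle between tube's own z axis and vertical below 0.08 rad and contact force between each of handle_near, handle_far and tube above 0.5 N and linear speed of tube below 0.01 m/s); the robot touches nothing.
It fails at once if a handle is pushed with more than 25 N (contact force between the fingers and handle_near above 25 N or contact force between the fingers and handle_far above 25 N).
It fails at once if the closed handles are squeezed with more than 8 N after the clamp has given (crank pin more than 1 mm past the line) (x of crank_pin in the frame of spring_foot above 0.001 m and (contact force between the fingers and handle_near above 8 N or contact force between the fingers and handle_far above 8 N)).
It fails at once if a bystander (bolt, tape measure or screwdriver) is moved more than 20 mm (distance of any of bolt, tape, screwdriver from where it was at the start of the episode above 0.02 m).
It also fails if it takes over 64 s, if anything falls off the work surface, if the arm or the gripper's body presses on something with over 40 N, if the wrist force passes 120 N, or if a joint passes its speed limit or range.

## Working session

There is one attempt and no reset: what is moved stays moved. The work goes in short steps, Python scripts to look and compute and a shell command to move; the robot and the scene stay as the last step left them, time stands still between calls to the robot, and variables do not carry over. Pictures are saved under pics/ and viewed, at most 10 in all, crops included, and the job is handed in when it is done.

```bash
mkdir -p pics; ls
cat > h.py <<'E'
import numpy as np, cv2
from scipy.spatial.transform import Rotation as R
from station import robot, cams
def get(n):
    s=robot.sense(); im=cams.get_image(n)
    if n=="wrist":
        W=np.eye(4); W[:3,:3]=R.from_quat(s["eef_rot"]).as_matrix(); W[:3,3]=s["ee_pos"]
        im["T"]=W@np.array(im["T_tool_cam"])
    im={k:(np.array(v) if k!="k1" else v) for k,v in im.items()}
    return im
def save(im,f,crop=None,scale=1):
    p=im["pixels"][...,::-1]
    if crop: x0,y0,x1,y1=crop; p=p[y0:y1,x0:x1]
    cv2.imwrite(f,cv2.resize(p,None,fx=scale,fy=scale,interpolation=cv2.INTER_CUBIC))
def ray(im,u,v):
    K=im["mtx"]
    d=cv2.undistortPoints(np.array([[[u,v]]],float),K,np.array([im["k1"],0,0,0.]))[0,0]
    return im["T"][:3,3], im["T"][:3,:3]@np.array([d[0],d[1],1])
def plane(im,u,v,z):
    o,d=ray(im,u,v); return o+d*(z-o[2])/d[2]
def proj(im,P):
    T=np.linalg.inv(im["T"]); P=np.atleast_2d(np.array(P,float))
    return cv2.projectPoints(P,cv2.Rodrigues(T[:3,:3])[0],T[:3,3],im["mtx"],np.array([im["k1"],0,0,0.]))[0][:,0]
def tri(a,pa,b,pb):
    o1,d1=ray(a,*pa);o2,d2=ray(b,*pb)
    s=np.linalg.lstsq(np.c_[d1,-d2],o2-o1,rcond=None)[0]
    p,q=o1+s[0]*d1,o2+s[1]*d2; return (p+q)/2,np.linalg.norm(p-q)
E
python3 - <<'E'
from h import *
import pickle
print(robot.sense())
D={}
for n in ["scene","side","wrist"]:
    im=get(n);D[n]=im;save(im,f"pics/{n}0.png");print(n,im["mtx"].tolist(),im["k1"],im["T"].round(3).tolist())
pickle.dump(D,open("d0.pkl","wb"))
E
```

```text
pics
{'t': 0.0, 'joint_pos': array([-1.05606261e-01,  4.91596396e-01,  1.55944991e+00,  2.00185228e-05,
        1.09167586e+00, -1.05585153e-01]), 'joint_vel': array([-0.00059025, -0.00274052,  0.00041651, -0.00060077, -0.00061314,
        0.00119138]), 'joint_torque': array([-9.52334158e-04, -6.12640929e+01, -2.58175153e+01,  6.92750537e-02,
        4.83079045e-02, -1.38641695e-05]), 'ee_pos': array([6.24763394e-01, 4.87468780e-05, 2.14038697e-01]), 'eef_rot': array([ 7.07117397e-01,  7.07095939e-01, -3.48124384e-04, -4.44793750e-04]), 'contact_force': array([-0.21504901,  0.8759464 ,  0.27472648]), 'torque': array([ 0.01244312, -0.01913579, -0.00786812]), 'grip_force': 0.0, 'width': 1.0008635487180706}
scene [[506.11501675846546, 0.0, 319.73390250537665], [0.0, 506.11501675846546, 211.436667755932], [0.0, 0.0, 1.0]] -0.08121431581290592 [[0.787, -0.403, 0.468, 0.042], [-0.617, -0.532, 0.58, -0.402], [0.015, -0.745, -0.667, 0.681], [0.0, 0.0, 0.0, 1.0]]
side [[507.14615843808457, 0.0, 320.4343863014223], [0.0, 507.14615843808457, 208.80095778238575], [0.0, 0.0, 1.0]] -0.10539885875023167 [[-0.941, -0.121, 0.315, 0.177], [-0.338, 0.358, -0.87, 0.831], [-0.008, -0.926, -0.378, 0.407], [0.0, 0.0, 0.0, 1.0]]
wrist [[276.2774157776806, 0.0, 321.6384003354739], [0.0, 276.2774157776806, 199.29874974685976], [0.0, 0.0, 1.0]] -0.043617996740853954 [[1.0, 0.001, -0.001, 0.624], [0.001, -0.965, -0.262, 0.075], [-0.001, 0.262, -0.965, 0.385], [0.0, 0.0, 0.0, 1.0]]
```

View pics/scene0.png

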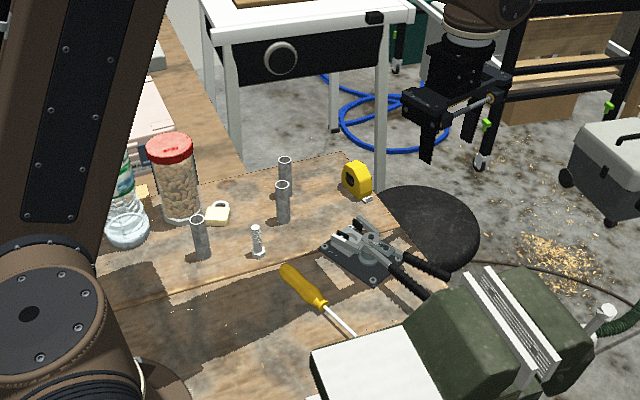

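View pics/side0.png

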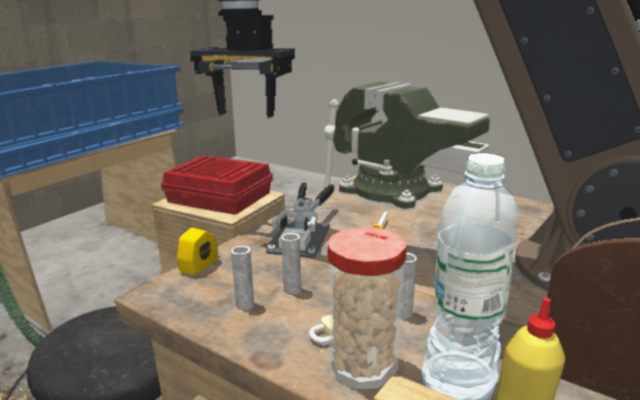

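View pics/wrist0.png

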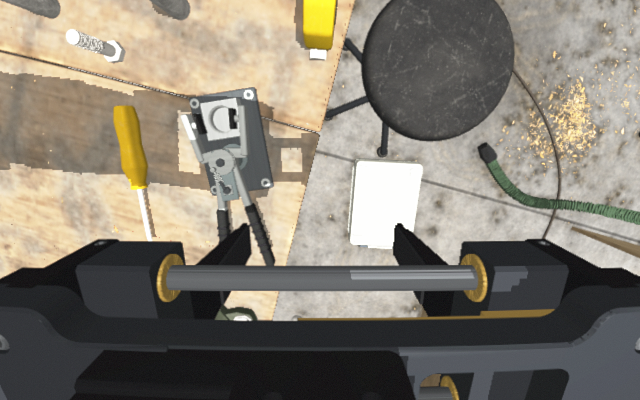

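The scene view shows three tubes with top rims near (198,219), (282,186) and (285,161), the bolt at (257,240), the tape at (357,180), the screwdriver at (310,295) and the clamp near (360,250). In the side view the tube tops are at (241,250), (290,238) and (408,258). The wrist view shows the clamp open at about (225,150), with its handles towards the image bottom.

Run:
```python
from h import *
import pickle
D=pickle.load(open("d0.pkl","rb"));s,d,w=D["scene"],D["side"],D["wrist"]
for n,p in dict(A=(198,219),B=(282,186),C=(285,161)).items():
    P=plane(s,*p,.09);print(n,P.round(3),np.hypot(*P[:2]).round(3),"side px",proj(d,P).round(),"wrist",proj(w,P).round())
for p in [(241,250),(290,238),(408,258)]: print("side",plane(d,*p,.09).round(3))
print("tape",plane(s,357,180,.067).round(3),"bolt",plane(s,256,228,.068).round(3))
for p in [(194,102),(250,93),(266,183)]: print("screw",plane(w,*p,.008).round(4))
print("hole",plane(w,224,119,.026).round(4),"pivot?",plane(w,222,162,.067).round(4))
for p in [(223,205),(250,205)]: print(plane(w,*p,.055).round(4))
save(s,"pics/c1.png",(170,140,410,320),3)
save(w,"pics/c2.png",(150,60,310,280),2.7)
```

```text
A [0.277 0.223 0.09 ] 0.356 side px [[404. 256.]] wrist [[-20. -18.]]
B [0.444 0.209 0.09 ] 0.491 side px [[294. 235.]] wrist [[133. -19.]]
C [0.494 0.27  0.09 ] 0.563 side px [[244. 247.]] wrist [[178. -93.]]
side [0.494 0.279 0.09 ]
side [0.445 0.221 0.09 ]
side [0.271 0.228 0.09 ]
tape [0.588 0.16  0.067] bolt [0.356 0.164 0.068]
screw [0.4568 0.104  0.008 ]
screw [0.5313 0.1143 0.008 ]
screw [ 0.5463 -0.0042  0.008 ]
hole [0.501  0.0817 0.026 ] pivot? [0.5086 0.0329 0.067 ]
[ 0.5005 -0.0224  0.055 ]
[ 0.5346 -0.0224  0.055 ]
```

View pics/c1.png

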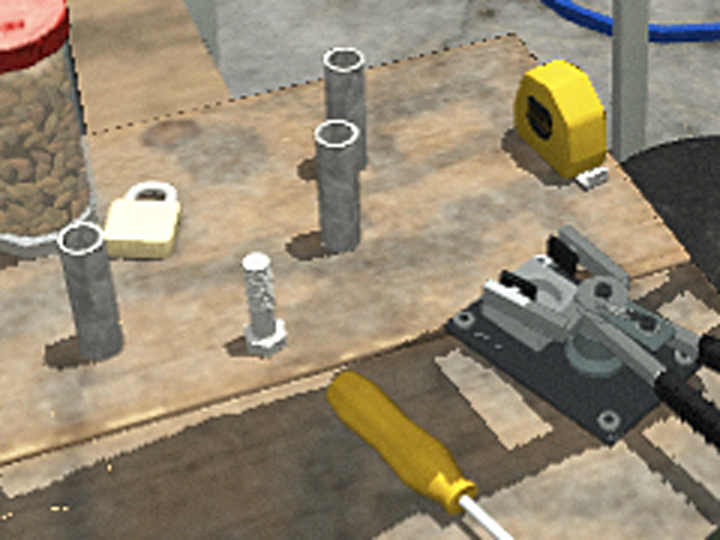

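View pics/c2.png

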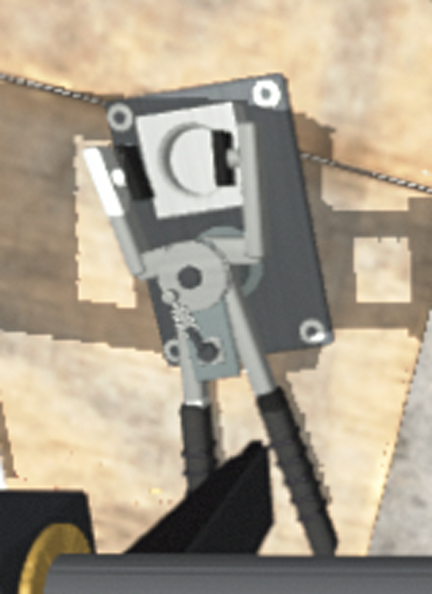

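Candidates in the scene view: A at (198,219), reach 0.36 m; B at (282,186), reach 0.49 m; C at (285,161), reach 0.56 m. C is farthest from the base, so C is the tube meant, and the enlarged crop confirms a plain tube there. The clamp crop shows the pivot at wrist px (220,163), the crank pin at (213,170) and the spring foot at (227,190), with the fixture yawed about +12°. Next I move over C and look with the wrist camera.

```bash
python3 -m handwheel '[-13,24,0,12,1,-13,24,0,12,1,-13,24,0,12,1,-13,24,0,12,1,-13,24,0,12,1,-13,24,0,12,1,-13,24,0,12,1,-13,24,0,12,1,-13,24,0,12,1]'
python3 - <<'E'
from h import *
w=get("wrist");save(w,"pics/w1.png");print(robot.sense()["ee_pos"],proj(w,[[.494,.274,.09],[.494,.274,0]]).round())
import pickle;pickle.dump(w,open("w1.pkl","wb"))
E
```

```text
t: 0.9
ee_pos: [0.4944, 0.241, 0.2147]
eef_rot: [0.628, 0.778, -0.0, 0.0]
contact_force: [0.5, -0.7, -0.2]
width: 0.999
grip_force: 0.0
[0.49499709 0.24011225 0.21460983] [[328. 165.]
 [327. 156.]]
```

View pics/w1.png

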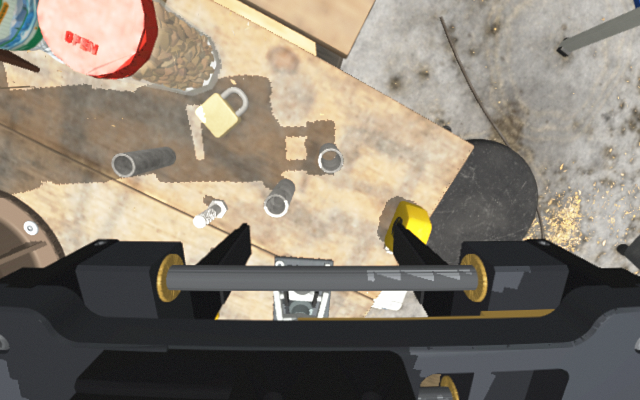

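The wrist view shows tube C's rim at about (331,158), tube B at (277,204) and the tape at (410,222). I'll refine C's rim with a bright-ring fit.

Run:
```python
from h import *
import pickle
w=pickle.load(open("w1.pkl","rb"))
g=cv2.cvtColor(w["pixels"],cv2.COLOR_RGB2GRAY).astype(int); hsv=cv2.cvtColor(w["pixels"],cv2.COLOR_RGB2HSV)
m=((g>165)&(hsv[...,1]<40)).astype(np.uint8); m[:140]=0;m[178:]=0;m[:,:310]=0;m[:,352:]=0
p=np.argwhere(m)[:,::-1].astype(np.float32);print(len(p),p.min(0),p.max(0))
(c,ax,an)=cv2.fitEllipse(cv2.convexHull(p)); print(c,ax)
P=plane(w,*c,.09);print(P.round(4),"diam",ax[0]/276*(w["T"][2,3]-.09))
print("to go",P-robot.sense()["ee_pos"], plane(w,331,158,.09))
```

```text
179 [318. 148.] [343. 172.]
(330.70294189453125, 160.50473022460938) (24.59552764892578, 26.672658920288086)
[0.4955 0.2795 0.09  ] diam 0.02629166938257859
to go [ 0.00047294  0.03940803 -0.12460983] [0.495195   0.28218855 0.09      ]
```

```bash
python3 -m handwheel '[0,3.9,0,0,1,0,3.9,-4,0,1,0,3.9,-8,0,1,0,3.9,-12,0,1,0,3.9,-16.1,0,1,0,3.9,-16.1,0,1,0,3.9,-16.1,0,1,0,3.9,-16.1,0,-1,0,3.9,-16.1,0,-1,0,3.9,-16.1,0,-1]'
python3 -m handwheel '[0,0,0,0,-1,0,0,0,0,-1,0,0,0,0,-1,0,0,0,0,-1,0,0,0,0,-1]'
```

```text
t: 1.78
ee_pos: [0.4961, 0.2792, 0.0561]
eef_rot: [0.629, 0.777, 0.002, 0.001]
contact_force: [0.1, 0.2, 0.1]
width: 0.845
grip_force: 0.0
t: 2.2
ee_pos: [0.495, 0.2791, 0.0538]
eef_rot: [0.629, 0.777, 0.0, 0.0]
contact_force: [-0.9, 0.5, -0.2]
width: 0.497
grip_force: 0.0
```

```bash
python3 -m handwheel '[0,0,0,0,-1,0,0,0,0,-1,0,0,0,0,-1,0,0,0,0,-1,0,0,0,0,-1,0,0,0,0,-1]'
python3 -m handwheel '[0,0,3,0,-1,0,0,7,0,-1,0,0,11,0,-1,0,0,15,0,-1,0,-4,16,0,-1,0,-8,16,0,-1,0,-12,16,0,-1,0,-15,16,0,-1,0,-15,16,0,-1,0,-15,16,0,-1]'
python3 - <<'E'
from h import *
w=get("wrist");s=get("scene");d=get("side")
import pickle;pickle.dump(dict(wrist=w,scene=s,side=d),open("d2.pkl","wb"))
a=w["pixels"][70:370,160:500];b=cv2.resize(d["pixels"][20:220,140:370],None,fx=1.5,fy=1.5)
cv2.imwrite("pics/m2.png",np.hstack([cv2.resize(a,None,fx=1.0,fy=1.0),b[:300]])[...,::-1])
print(robot.sense()["ee_pos"])
E
```

```text
t: 2.7
ee_pos: [0.495, 0.279, 0.0536]
eef_rot: [0.629, 0.777, -0.0, -0.0]
contact_force: [0.7, -0.9, -1.1]
width: 0.28
grip_force: 30.0
t: 3.53
ee_pos: [0.4951, 0.1278, 0.2138]
eef_rot: [0.63, 0.776, 0.0, 0.0]
contact_force: [0.3, 0.6, -1.5]
width: 0.279
grip_force: 30.0
[0.49498915 0.12978319 0.21355216]
```

View pics/m2.png

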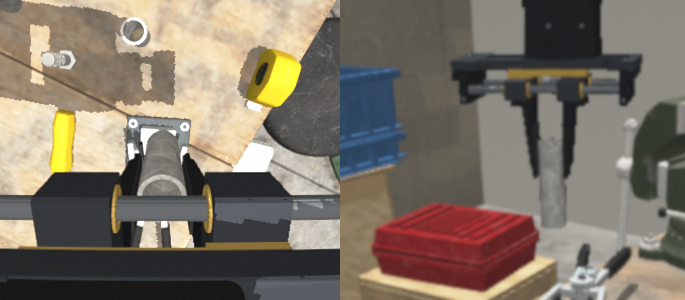

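The tube is held upright in the fingers (wrist mosaic px (160,165)), with the nest hidden behind it. I move over the estimated nest, tube bottom above the cover, and compare tube and nest in the fixed cameras.

```bash
python3 -m handwheel '[0.4,-4.7,0,-4,-1,0.4,-4.7,-3,-4,-1,0.4,-4.7,-6,-4,-1,0.4,-4.7,-8.4,-4,-1,0.4,-4.7,-8.4,-4,-1,0.4,-4.7,-8.4,-4,-1,0.4,-4.7,-8.4,-4,-1]'
python3 - <<'E'
from h import *
import pickle
D=pickle.load(open("d0.pkl","rb"));w=D["wrist"]
s,d=get("scene"),get("side");pickle.dump(dict(scene=s,side=d,wrist=get("wrist")),open("d3.pkl","wb"))
N=[.499,.082,.026];T=[.499,.082,.076]
print(proj(s,[N,T]).round(1).tolist(),proj(d,[N,T]).round(1).tolist())
a=plane(w,219.6,163,.067);b=plane(w,227,189.6,.067);v=a-b;print("strut",a,b,np.linalg.norm(v),np.degrees(np.arctan2(-v[0],v[1])))
def c(im,x,y): return cv2.resize(im["pixels"][y:y+60,x:x+80],(400,300),interpolation=cv2.INTER_CUBIC)
n=proj(s,N)[0];m=proj(d,N)[0]
o=[(int(n[0])-40,int(n[1])-30),(int(m[0])-40,int(m[1])-30)];print(o)
out=np.vstack([np.hstack([c(D["scene"],*o[0]),c(D["side"],*o[1])]),np.hstack([c(s,*o[0]),c(d,*o[1])])])
cv2.imwrite("pics/m3.png",out[...,::-1]);print(robot.sense()["ee_pos"])
E
```

```text
t: 4.27
ee_pos: [0.4996, 0.0828, 0.1307]
eef_rot: [0.656, 0.755, 0.0, 0.0]
contact_force: [0.2, -0.4, -0.9]
width: 0.278
grip_force: 30.0
[[347.4, 236.5], [348.8, 216.5]] [[293.5, 234.4], [292.7, 208.2]]
strut [0.50571368 0.0317845  0.067     ] [5.11624134e-01 1.50729588e-04 6.70000000e-02] 0.032181187759872824 10.58312422395574
[(307, 206), (253, 204)]
[0.49966619 0.08242641 0.13104928]
```

View pics/m3.png

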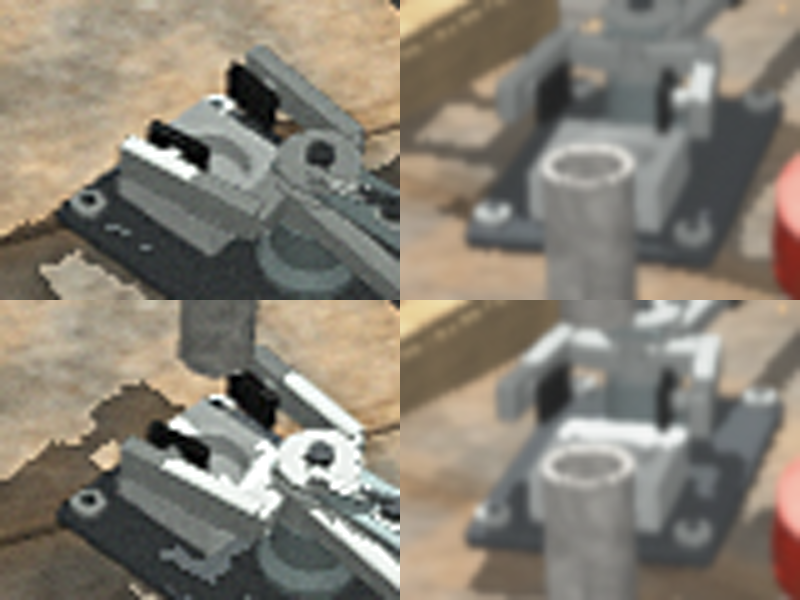

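The top row shows the empty nest (scene hole near crop (218,158)); in the bottom row the tube's lower end is at about (216,62) of the bottom-left crop. I convert both to relative offsets and cross-check with the block corners in the first wrist view.

Run:
```python
from h import *
import pickle
D0=pickle.load(open("d0.pkl","rb"));w=D0["wrist"];s=D0["scene"];d=D0["side"];D3=pickle.load(open("d3.pkl","rb"))
C=np.array([plane(w,150+x/2.7,60+y/2.7,.026) for x,y in [(137,115),(232,102),(250,200),(157,217)]])
print("wrist block ctr",C.mean(0).round(4),"sides",np.linalg.norm(C-np.roll(C,-1,0),axis=1).round(4))
v=[C[1]-C[0],C[2]-C[3]];u=[C[0]-C[3],C[1]-C[2]]
print("yaw",[round(np.degrees(np.arctan2(a[1],a[0])),1) for a in v],[round(np.degrees(np.arctan2(-a[0],a[1])),1) for a in u])
print("w0 TCP proj offset check: tool axis in d2 wrist")
w2=pickle.load(open("d2.pkl","rb"))["wrist"];e=np.array([.495,.1298])
print(proj(w2,[[*e,.2136+.036],[*e,.2136-.0536]]))
t=plane(s,307+216/5,206+62/5,.077);h=plane(s,307+218/5,206+158/5,.026)
print("scene tube",t,"hole",h,"h-t",(h-t)[:2])
# screws in scene & wrist
for z,p in [(.01,(88,200))]: print("scene screw FL",plane(s,307+p[0]/5,206+p[1]/5,z))
sw=[plane(w,150+x/2.7,60+y/2.7,.010) for x,y in [(120,116),(266,94),(312,331),(175,350)]]
print("screws",np.array(sw).round(4), "mid",np.mean(sw,0))
ss=[plane(d,253+(x-400)/5,204+y/5,.01) for x,y in [(490,213),(690,232),(760,98)]];print("side screws (FR,FL,BL)",np.array(ss).round(4))
# hough circle of hole in wrist0
g=cv2.cvtColor(w["pixels"],cv2.COLOR_RGB2GRAY)[90:150,190:260];g=cv2.resize(g,None,fx=6,fy=6,interpolation=cv2.INTER_CUBIC)
c=cv2.HoughCircles(g,cv2.HOUGH_GRADIENT,1,200,param1=80,param2=15,minRadius=55,maxRadius=90);print(c, [plane(w,190+k[0]/6,90+k[1]/6,.026).round(4) for k in c[0]])
```

```text
wrist block ctr [0.4982 0.0818 0.026 ] sides [0.0449 0.0443 0.0458 0.0466]
yaw [np.float64(6.7), np.float64(9.6)] [np.float64(6.0), np.float64(7.0)]
w0 TCP proj offset check: tool axis in d2 wrist
[[323.1182264  263.8557125 ]
 [322.61708208 212.66410887]]
scene tube [0.49688381 0.075877   0.077     ] hole [0.50188129 0.07622256 0.026     ] h-t [0.00499748 0.00034556]
scene screw FL [0.46044586 0.10032966 0.01      ]
screws [[ 0.4582  0.1026  0.01  ]
 [ 0.5298  0.1119  0.01  ]
 [ 0.5461 -0.0032  0.01  ]
 [ 0.4741 -0.0133  0.01  ]] mid [0.50204992 0.04951326 0.01      ]
side screws (FR,FL,BL) [[ 0.5306  0.1101  0.01  ]
 [ 0.4589  0.1011  0.01  ]
 [ 0.4737 -0.0145  0.01  ]]
[[[213.5 174.5  75. ]]] [array([0.503 , 0.0816, 0.026 ])]
```

Block corners, screws (wrist and side) and the sizes agree on a nest at (0.498, 0.0815) and a yaw of about 8°. I descend in stages.

```bash
python3 -m handwheel '[-0.2,-0.1,0,0,-1,-0.2,-0.1,-1,0,-1,-0.2,-0.1,-2,0,-1,-0.2,-0.1,-3,0,-1,-0.2,-0.1,-4,0,-1,-0.2,-0.1,-4.6,0,-1,-0.2,-0.1,-4.6,0,-1,-0.2,-0.1,-4.6,0,-1]'
python3 -m handwheel '[0,0,-0.2,0,-1,0,0,-0.4,0,-1,0,0,-0.5,0,-1,0,0,-0.5,0,-1,0,0,-0.5,0,-1]'
python3 -m handwheel '[0,0,-0.1,0,-1,0,0,-0.2,0,-1,0,0,-0.3,0,-1,0,0,-0.3,0,-1,0,0,-0.3,0,-1]'
```

```text
t: 5.08
ee_pos: [0.4969, 0.081, 0.0831]
eef_rot: [0.656, 0.755, -0.0, -0.0]
contact_force: [-0.3, 0.3, -0.9]
width: 0.279
grip_force: 30.0
t: 5.5
ee_pos: [0.497, 0.081, 0.0788]
eef_rot: [0.656, 0.755, 0.0, 0.0]
contact_force: [-0.8, 0.1, -1.4]
width: 0.279
grip_force: 30.0
t: 5.92
ee_pos: [0.497, 0.081, 0.0756]
eef_rot: [0.656, 0.755, -0.0, -0.0]
contact_force: [-0.5, -0.0, -1.7]
width: 0.275
grip_force: 30.0
```

```bash
python3 -m handwheel '[0,0,-0.1,0,-1,0,0,-0.2,0,-1,0,0,-0.3,0,-1,0,0,-0.3,0,-1,0,0,-0.3,0,-1]'
python3 -m handwheel '[0,0,-0.1,0,-1,0,0,-0.2,0,-1,0,0,-0.3,0,-1,0,0,-0.3,0,-1,0,0,-0.3,0,-1]'
```

```text
t: 6.33
ee_pos: [0.497, 0.081, 0.0726]
eef_rot: [0.656, 0.755, -0.0, -0.0]
contact_force: [0.8, -0.3, -1.3]
width: 0.277
grip_force: 30.0
t: 6.75
ee_pos: [0.497, 0.081, 0.0696]
eef_rot: [0.656, 0.755, -0.0, -0.0]
contact_force: [0.7, -1.0, -2.3]
width: 0.282
grip_force: 30.0
```

```bash
python3 -m handwheel '[0,0,-0.1,0,-1,0,0,-0.15,0,-1,0,0,-0.15,0,-1]'
python3 -m handwheel '[0,0,-0.05,0,-1,0,0,-0.1,0,-1,0,0,-0.1,0,-1]'
```

```text
t: 7.0
ee_pos: [0.497, 0.081, 0.0681]
eef_rot: [0.656, 0.755, -0.0, -0.0]
contact_force: [-0.6, -0.4, -1.9]
width: 0.278
grip_force: 30.0
t: 7.25
ee_pos: [0.4971, 0.081, 0.0675]
eef_rot: [0.656, 0.755, 0.0, 0.0]
contact_force: [-1.3, 0.3, 3.4]
width: 0.276
grip_force: 30.0
```

Run:
```python
from h import *
import pickle
s,w=get("scene"),get("wrist");pickle.dump(dict(scene=s,wrist=w),open("d4.pkl","wb"))
print(proj(s,[[.497,.081,.104],[.497,.081,.026]]))
```

```text
[[349.186741   205.3316499 ]
 [346.89278702 237.27539452]]
```

Upward force appears at TCP z 0.0675, so the tube bottom is at 14 mm: the nest floor. I release and retreat up.

```bash
python3 -m handwheel '[0,0,0,0,0.2,0,0,0,0,0.2,0,0,0,0,0.2,0,0,0,0,0.2,0,0,0,0,0.2,0,0,0,0,0.2]'
python3 -m handwheel '[0,0,2,0,0.2,0,0,4,0,0.2,0,0,7,0,0.2,0,0,11,0,0.4,0,0,15,0,0.8,0,-3,15,0,0.8,0,-7,15,0,0.8,0,-10,15,0,0.8,0,-10,15,0,0.8]'
python3 - <<'E'
from h import *
import pickle
s,w,d=get("scene"),get("wrist"),get("side");pickle.dump(dict(scene=s,wrist=w,side=d),open("d5.pkl","wb"))
a=cv2.resize(s["pixels"][190:270,300:400],(500,400),interpolation=cv2.INTER_CUBIC)
n=proj(w,[.498,.06,.06])[0].astype(int);print(n,robot.sense()["ee_pos"])
x,y=max(0,n[0]-50),max(0,n[1]-70)
b=cv2.resize(w["pixels"][y:y+133,x:x+100],(300,400),interpolation=cv2.INTER_CUBIC);print(x,y)
cv2.imwrite("pics/m5.png",np.hstack([a,b])[...,::-1])
E
```

```text
t: 7.85
ee_pos: [0.497, 0.081, 0.0671]
eef_rot: [0.656, 0.755, -0.0, -0.0]
contact_force: [-1.0, 0.5, 1.4]
width: 0.589
grip_force: 0.0
t: 8.6
ee_pos: [0.4971, -0.0227, 0.2174]
eef_rot: [0.657, 0.754, -0.0, 0.001]
contact_force: [-0.1, 1.3, 0.7]
width: 0.888
grip_force: 0.0
[332 119] [ 0.49688687 -0.01896969  0.21708549]
282 49
```

View pics/m5.png

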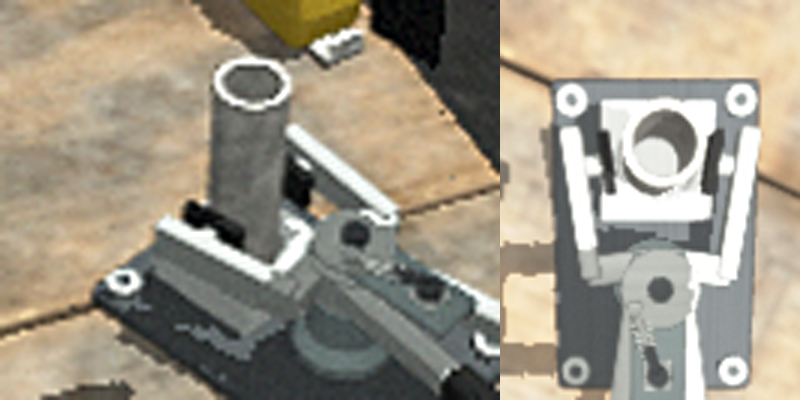

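The tube stands upright in the nest, clamp open: rim at (253,83) of the left crop, concentric with the nest in the right crop, which also shows the pivot at (660,290). Now I measure pivot and handle line, and check the vise and screwdriver for clearance.

Run:
```python
from h import *
import pickle
D=pickle.load(open("d5.pkl","rb"));w=D["wrist"];D0=pickle.load(open("d0.pkl","rb"));d=D0["side"];w0=D0["wrist"];s=D0["scene"]
f=lambda x,y,z:plane(w,282+(x-500)/3,49+y/3,z)
S=np.array([f(*p,.01) for p in [(571,100),(741,100),(733,370),(575,370)]]);print(S.round(4))
m=S.mean(0);v=S[0]+S[1]-S[2]-S[3];v/=np.linalg.norm(v);print("mid",m,"yaw",np.degrees(np.arctan2(-v[0],v[1])))
piv=m-.0175*v;print("pivot from screws",piv,"seen",f(660,290,.067),"nest",m+.0325*v,"tube rim ctr",f(662,147,.104))
print("grip mid",piv-.115*v,"foot",f(657,375,.067),"pin",f(637,312,.067))
# handles open in w0 (z=.055): outer edges of grips by dark mask
for p in [(342,190),(440,190),(390,200)]: print("vise base side",plane(d,*p,0).round(3))
print("vise z check: scene left white corner", [plane(s,312,352,z).round(3) for z in (.15,.2)],"green corner",[plane(s,405,325,z).round(3) for z in (.1,.15,.2)])
print("screwdriver tip",plane(w0,150,238,.01), plane(s,355,338,.01))
G=piv-.115*v
print("grip in side px",proj(d,[[G[0],G[1],.055]]),"scene",proj(s,[[G[0],G[1],.055]]))
gr=cv2.cvtColor(w0["pixels"],cv2.COLOR_RGB2GRAY)
for v_ in (215,222,228): print(v_,gr[v_,200:290].tolist())
```

```text
[[ 0.4588  0.1021  0.01  ]
 [ 0.5306  0.1121  0.01  ]
 [ 0.547  -0.0034  0.01  ]
 [ 0.4749 -0.0133  0.01  ]]
mid [0.50280792 0.04935497 0.01      ] yaw 8.008322500097758
pivot from screws [0.50524597 0.03202563 0.01      ] seen [0.5049257  0.03171102 0.067     ] nest [0.49828012 0.08153802 0.01      ] tube rim ctr [0.49661965 0.07960687 0.104     ]
grip mid [ 0.52126742 -0.08185287  0.01      ] foot [ 0.50864649 -0.00090406  0.067     ] pin [0.49741884 0.02225456 0.067     ]
vise base side [ 0.507 -0.231 -0.   ]
vise base side [ 0.29  -0.304  0.   ]
vise base side [ 0.387 -0.203 -0.   ]
vise z check: scene left white corner [array([ 0.25 , -0.135,  0.15 ]), array([ 0.23, -0.16,  0.2 ])] green corner [array([ 0.398, -0.154,  0.1  ]), array([ 0.367, -0.176,  0.15 ]), array([ 0.337, -0.197,  0.2  ])]
screwdriver tip [ 0.36809736 -0.08719212  0.01      ] [ 0.3734212  -0.08535975  0.01      ]
grip in side px [[313.78987969 187.77647428]] scene [[423.19396701 274.00357348]]
215 [187, 187, 193, 197, 194, 191, 189, 193, 196, 199, 209, 219, 222, 224, 227, 229, 215, 88, 65, 72, 74, 75, 72, 70,
[... 464 characters left out ...]
6, 181, 221, 217, 212, 205, 207, 212, 219, 221, 221, 210, 192, 189, 188, 192, 212, 221, 162, 89, 70, 73, 73, 72, 66, 61, 56, 38, 32, 35, 72, 121, 131, 135, 196, 210, 210, 210, 211, 215, 219, 223, 226, 228, 228, 230, 229, 229, 229, 228, 228, 226, 226, 226, 224, 224, 224, 224, 223]
228 [207, 200, 201, 199, 201, 205, 207, 207, 200, 191, 197, 200, 202, 200, 199, 203, 191, 97, 66, 62, 65, 67, 67, 69, 66, 64, 44, 33, 34, 70, 109, 130, 133, 177, 208, 191, 181, 149, 94, 52, 23, 20, 22, 17, 24, 30, 33, 29, 35, 108, 186, 176, 108, 68, 71, 72, 73, 75, 67, 59, 45, 26, 32, 63, 110, 123, 132, 182, 203, 205, 211, 216, 222, 224, 227, 228, 229, 231, 231, 231, 231, 229, 227, 225, 225, 225, 227, 229, 231, 232]
```

Clear of the vise and screwdriver. I move above the grips and lower straddling them, fully open.

```bash
python3 -m handwheel '[1.2,-3.1,0,0,1,2.5,-6.3,-2,0,1,2.5,-6.3,-5,0,1,2.5,-6.3,-8,0,1,2.5,-6.3,-11,0,1,2.5,-6.3,-12,0,1,2.5,-6.3,-12,0,1,2.5,-6.3,-12,0,1]'
python3 - <<'E'
from h import *
import pickle
D0=pickle.load(open("d0.pkl","rb"))["wrist"]
for u in (217,228.5,249.5,260.5): print(plane(D0,u,222,.055).round(4))
w,s,d=get("wrist"),get("scene"),get("side");pickle.dump(dict(wrist=w,scene=s,side=d),open("d6.pkl","wb"));print(robot.sense()["ee_pos"])
a=cv2.resize(s["pixels"][180:330,350:500],(400,400),interpolation=cv2.INTER_CUBIC)
b=cv2.resize(w["pixels"][20:270,200:450],(400,400),interpolation=cv2.INTER_CUBIC)
cv2.imwrite("pics/m6.png",np.hstack([a,b])[...,::-1])
E
```

```text
t: 9.42
ee_pos: [0.5224, -0.0813, 0.0977]
eef_rot: [0.656, 0.755, -0.0, -0.0]
contact_force: [0.4, -0.5, 0.6]
width: 1.0
grip_force: 0.0
[ 0.4907 -0.045   0.055 ]
[ 0.5055 -0.045   0.055 ]
[ 0.5324 -0.0449  0.055 ]
[ 0.5464 -0.0448  0.055 ]
[ 0.52281846 -0.08179322  0.09877256]
```

View pics/m6.png

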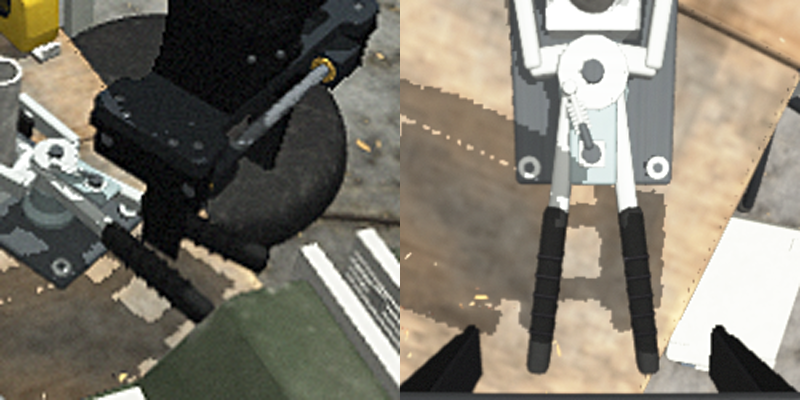

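The fingers straddle the two grips evenly: finger tips at (475,345) and (715,345), grips at (545,290) and (640,290) in the right crop. Pivot is at (593,70), pin at (568,85) and foot at (591,153), so the clamp is open. I go down, then close to just outside the grips.

```bash
python3 -m handwheel '[0,0,-2,0,1,0,0,-4,0,1,0,0,-6,0,1,0,0,-7.1,0,1,0,0,-7.1,0,1,0,0,-7.1,0,1]'
python3 -m handwheel '[0,0,0,0,0.45,0,0,0,0,0.45,0,0,0,0,0.45,0,0,0,0,0.45,0,0,0,0,0.45,0,0,0,0,0.45]'
python3 -m handwheel '[0,0,0,0,0.40,0,0,0,0,0.38,0,0,0,0,0.36,0,0,0,0,0.34,0,0,0,0,0.34,0,0,0,0,0.34]'
```

```text
t: 10.07
ee_pos: [0.5223, -0.082, 0.0268]
eef_rot: [0.656, 0.755, 0.0, 0.0]
contact_force: [0.2, -0.0, 0.4]
width: 1.0
grip_force: 0.0
t: 10.57
ee_pos: [0.5221, -0.082, 0.0264]
eef_rot: [0.656, 0.755, 0.0, 0.0]
contact_force: [0.5, -0.0, 0.3]
width: 0.728
grip_force: 0.0
t: 11.07
ee_pos: [0.5221, -0.0822, 0.0262]
eef_rot: [0.656, 0.755, 0.0, 0.0]
contact_force: [-0.5, -2.7, 1.5]
width: 0.67
grip_force: 8.2
```

```bash
python3 -m handwheel '[0,0,0,0,0.32,0,0,0,0,0.30,0,0,0,0,0.30]'
python3 -m handwheel '[0,0,0,0,0.28,0,0,0,0,0.26,0,0,0,0,0.26]'
python3 -m handwheel '[0,0,0,0,0.24,0,0,0,0,0.22,0,0,0,0,0.22]' | tail -2
```

```text
t: 11.32
ee_pos: [0.5223, -0.0824, 0.0262]
eef_rot: [0.656, 0.755, 0.0, 0.0]
contact_force: [-0.3, -5.4, 0.3]
width: 0.648
grip_force: 9.5
t: 11.57
ee_pos: [0.5223, -0.0825, 0.0262]
eef_rot: [0.656, 0.755, 0.0, 0.001]
contact_force: [1.0, -7.7, 0.9]
width: 0.629
grip_force: 10.5
width: 0.613
grip_force: 11.4
```

```bash
python3 -m handwheel '[0,0,0,0,0.20,0,0,0,0,0.18,0,0,0,0,0.18]' | tail -3
python3 -m handwheel '[0,0,0,0,0.16,0,0,0,0,0.14,0,0,0,0,0.14]' | tail -3
python3 -m handwheel '[0,0,0,0,0.12,0,0,0,0,0.10,0,0,0,0,0.10]' | tail -3
```

```text
contact_force: [0.5, -10.1, -0.6]
width: 0.592
grip_force: 12.0
contact_force: [0.2, -11.5, -0.2]
width: 0.569
grip_force: 12.4
contact_force: [1.4, -12.6, -1.4]
width: 0.551
grip_force: 12.5
```

```bash
python3 -m handwheel '[0,0,0,0,0.08,0,0,0,0,0.06,0,0,0,0,0.06]' | tail -3
python3 -m handwheel '[0,0,0,0,0.04,0,0,0,0,0.02,0,0,0,0,0.02]' | tail -3
python3 - <<'E'
from h import *
import pickle
w=get("wrist");pickle.dump(w,open("w7.pkl","wb"));s=robot.sense();print(s["width"],s["grip_force"])
E
```

```text
contact_force: [1.6, -14.9, -1.7]
width: 0.531
grip_force: 12.2
contact_force: [0.7, -15.8, -1.5]
width: 0.511
grip_force: 11.7
0.5124546782508405 11.591624064858479
```

```bash
python3 -m handwheel '[0,0,0,0,0,0,0,0,0,-0.02,0,0,0,0,-0.02]' | tail -3
python3 -m handwheel '[0,0,0,0,-0.04,0,0,0,0,-0.06,0,0,0,0,-0.06]' | tail -3
python3 -m handwheel '[0,0,0,0,-0.07,0,0,0,0,-0.08,0,0,0,0,-0.08]' | tail -3
```

```text
contact_force: [2.1, -12.8, -1.8]
width: 0.491
grip_force: 10.6
contact_force: [1.6, -12.4, -1.5]
width: 0.473
grip_force: 9.5
contact_force: [2.7, -10.8, -1.7]
width: 0.461
grip_force: 8.7
```

```bash
python3 -m handwheel '[0,0,0,0,-0.09,0,0,0,0,-0.10,0,0,0,0,-0.10]' | tail -3
python3 -m handwheel '[0,0,0,0,-0.11,0,0,0,0,-0.12,0,0,0,0,-0.12]' | tail -3
python3 -m handwheel '[0,0,0,0,-0.13,0,0,0,0,-0.14,0,0,0,0,-0.14]' | tail -3
```

```text
contact_force: [2.6, -11.2, -1.2]
width: 0.451
grip_force: 7.9
contact_force: [2.6, -10.3, -1.5]
width: 0.443
grip_force: 7.3
contact_force: [1.4, -9.1, -0.8]
width: 0.434
grip_force: 6.5
```

```bash
python3 -m handwheel '[0,0,0,0,-0.15,0,0,0,0,-0.16,0,0,0,0,-0.16]' | tail -3
python3 -m handwheel '[0,0,0,0,-0.17,0,0,0,0,-0.18,0,0,0,0,-0.18]' | tail -3
python3 -m handwheel '[0,0,0,0,-0.19,0,0,0,0,-0.20,0,0,0,0,-0.20]' | tail -3
```

```text
contact_force: [0.8, -7.7, -1.2]
width: 0.426
grip_force: 5.4
contact_force: [0.2, -6.4, -1.4]
width: 0.41
grip_force: 4.4
contact_force: [1.2, -5.4, -0.1]
width: 0.402
grip_force: 3.3
```

```bash
python3 -m handwheel '[0,0,0,0,-0.21,0,0,0,0,-0.22,0,0,0,0,-0.22]' | tail -3
python3 -m handwheel '[0,0,0,0,-0.23,0,0,0,0,-0.23]' | tail -3
python3 -m handwheel '[0,0,0,0,-0.24,0,0,0,0,-0.24]' | tail -3
```

```text
contact_force: [2.1, -2.7, 0.6]
width: 0.393
grip_force: 2.2
contact_force: [1.3, -1.9, 0.2]
width: 0.385
grip_force: 1.6
contact_force: [-0.0, -1.3, 0.1]
width: 0.385
grip_force: 1.0
```

```bash
python3 -m handwheel '[0,0,0,0,-0.25,0,0,0,0,-0.25]' | tail -3
python3 -m handwheel '[0,0,0,0,-0.26,0,0,0,0,-0.26]' | tail -3
python3 -m handwheel '[0,0,0,0,-0.265,0,0,0,0,-0.27]' | tail -3
```

```text
contact_force: [0.1, -0.6, -0.3]
width: 0.378
grip_force: 0.4
contact_force: [0.2, -0.3, 0.7]
width: 0.371
grip_force: 0.0
contact_force: [0.2, -0.1, 0.4]
width: 0.364
grip_force: 0.0
```

Grip force went to zero while still closing, so the handles appear to have snapped away. I verify numerically from the grip spacing in the wrist view before opening.

```bash
cat > g.py <<'E'
from h import *
import pickle
piv=np.array([.5052,.032]);a=np.radians(8);ex=np.array([np.cos(a),np.sin(a)]);ey=np.array([-np.sin(a),np.cos(a)])
def spans(w,r):
    xs=np.arange(-.06,.06,.0005)
    P=[[*(piv-r*ey+x*ex),.055] for x in xs]
    q=proj(w,P).astype(np.float32)
    v=cv2.remap(cv2.cvtColor(w["pixels"],cv2.COLOR_RGB2GRAY),q[:,0],q[:,1],cv2.INTER_LINEAR)[:,0]
    m=(v<70).astype(int);e=np.flatnonzero(np.diff(np.r_[0,m,0]))
    return [(round(xs[i]*1e3,1),round(xs[j-1]*1e3,1)) for i,j in zip(e[::2],e[1::2]) if j-i>6]
E
python3 - <<'E'
from g import *
now=get("wrist");pickle.dump(now,open("w8.pkl","wb"))
for n,w in [("open",pickle.load(open("d6.pkl","rb"))["wrist"]),("mid",pickle.load(open("w7.pkl","rb"))),("now",now)]:
    for r in (.07,.08,.09,.1): print(n,r,spans(w,r))
E
```

```text
open 0.07 [(np.float64(-25.5), np.float64(-14.0)), (np.float64(13.0), np.float64(24.5))]
open 0.08 [(np.float64(-26.5), np.float64(-15.0)), (np.float64(14.0), np.float64(26.0))]
open 0.09 [(np.float64(-28.5), np.float64(-16.5)), (np.float64(15.5), np.float64(27.5))]
open 0.1 [(np.float64(-30.0), np.float64(-17.5)), (np.float64(17.0), np.float64(29.0))]
mid 0.07 [(np.float64(-19.5), np.float64(-8.0)), (np.float64(8.5), np.float64(14.0)), (np.float64(16.5), np.float64(20.0))]
mid 0.08 [(np.float64(-20.0), np.float64(-8.0)), (np.float64(9.5), np.float64(21.0))]
mid 0.09 [(np.float64(-20.5), np.float64(-9.0)), (np.float64(10.0), np.float64(22.0))]
mid 0.1 [(np.float64(-28.0), np.float64(-9.5)), (np.float64(11.0), np.float64(30.0))]
now 0.07 [(np.float64(-14.5), np.float64(-3.5)), (np.float64(4.0), np.float64(8.0)), (np.float64(11.0), np.float64(15.0))]
now 0.08 [(np.float64(-14.5), np.float64(-3.0)), (np.float64(3.5), np.float64(15.0))]
now 0.09 [(np.float64(-14.5), np.float64(-3.0)), (np.float64(4.0), np.float64(15.0))]
now 0.1 [(np.float64(-23.5), np.float64(-3.0)), (np.float64(4.0), np.float64(24.0))]
```

Grips now measure about 30 mm over their outsides at 115 mm against a 34.6 mm finger gap, so they have left the fingers. I open slightly: zero force confirms the lock.

```bash
python3 -m handwheel '[0,0,0,0,-0.26,0,0,0,0,-0.24,0,0,0,0,-0.22,0,0,0,0,-0.20]' | tail -3
python3 - <<'E'
from g import *
now=get("wrist");print(robot.sense()["grip_force"])
for r in (.08,.09,.1,.105): print(r,spans(now,r))
F=pickle.load(open("d6.pkl","rb"))["wrist"],pickle.load(open("w7.pkl","rb")),now
for w in F:
    th=np.radians(np.arange(140,300,8)); P=[[*(piv+.012*(np.cos(t)*ex+np.sin(t)*ey)),.067] for t in th]
    q=proj(w,P).astype(np.float32); print(cv2.remap(cv2.cvtColor(w["pixels"],cv2.COLOR_RGB2GRAY),q[:,0],q[:,1],cv2.INTER_LINEAR)[:,0].tolist())
E
```

```text
contact_force: [0.5, -0.3, 1.0]
width: 0.397
grip_force: 0.0
0.0
0.08 [(np.float64(-14.5), np.float64(-3.0)), (np.float64(3.5), np.float64(15.0))]
0.09 [(np.float64(-14.5), np.float64(-3.0)), (np.float64(3.5), np.float64(15.0))]
0.1 [(np.float64(-24.5), np.float64(-15.5)), (np.float64(-14.5), np.float64(-3.0)), (np.float64(4.0), np.float64(25.0))]
0.105 [(np.float64(-60.0), np.float64(-32.5)), (np.float64(-28.0), np.float64(-3.5)), (np.float64(4.5), np.float64(28.5)), (np.float64(33.0), np.float64(59.5))]
[252, 253, 254, 254, 253, 252, 253, 253, 252, 252, 253, 183, 254, 253, 253, 253, 253, 253, 253, 253]
[253, 253, 253, 254, 253, 254, 254, 254, 254, 253, 254, 254, 253, 254, 253, 229, 254, 254, 254, 254]
[253, 254, 254, 253, 254, 254, 254, 254, 254, 254, 254, 254, 254, 254, 254, 222, 254, 254, 253, 251]
```

Handles stayed put with the fingers opening and the force at zero: the clamp is locked. I open fully, rise and check the tube.

```bash
python3 -m handwheel '[0,0,0,0,0,0,0,0,0,0.3,0,0,0,0,0.6,0,0,0,0,0.6,0,0,0,0,0.6,0,0,0,0,0.6]'|tail -3
python3 -m handwheel '[0,0,2,0,0.6,0,0,5,0,0.6,0,0,9,0,0.6,0,0,13,0,0.6,0,0,17,0,0.6,0,0,19,0,0.6,0,0,19,0,0.6,0,0,19,0,0.6,0,0,19,0,0.6]'
python3 - <<'E'
from g import *
w=get("wrist");s=get("scene")
for r in (.07,.08,.09,.1,.12): print(r,spans(w,r))
# tube compare against post-placement scene (d5)
s5=pickle.load(open("d5.pkl","rb"))["scene"]
f=lambda i:cv2.cvtColor(i["pixels"],cv2.COLOR_RGB2GRAY)[200:214,338:364].astype(np.float32)
print("rim shift px",cv2.phaseCorrelate(f(s5),f(s)))
E
```

```text
contact_force: [-0.3, -0.5, -0.6]
width: 0.761
grip_force: 0.0
t: 18.13
ee_pos: [0.5215, -0.0819, 0.2153]
eef_rot: [0.656, 0.755, -0.0, -0.001]
contact_force: [-0.5, 0.2, 0.5]
width: 0.801
grip_force: 0.0
0.07 [(np.float64(-14.5), np.float64(-4.0)), (np.float64(4.5), np.float64(14.5))]
0.08 [(np.float64(-14.5), np.float64(-4.0)), (np.float64(4.5), np.float64(14.5))]
0.09 [(np.float64(-14.5), np.float64(-3.5)), (np.float64(4.5), np.float64(14.5))]
0.1 [(np.float64(-14.5), np.float64(-3.5)), (np.float64(4.0), np.float64(14.5))]
0.12 [(np.float64(-14.0), np.float64(-4.0)), (np.float64(5.0), np.float64(8.0))]
rim shift px ((0.5178319405516607, 0.19646655054791928), 0.9011026294143112)
```

Handles remain closed, the tube has shifted by less than a pixel, and the robot is clear. I hand it in.

```bash
python3 -c "
from station import robot
print(robot.sign_off())"
```

```text
the job is handed in; nothing more can be done
None
```

The tube is standing fully down in the nest, the clamp snapped locked on it and stayed closed after I let go, and the job is handed in at about 18 s; I have not seen the judge's verdict.

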